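# Lay the slide box down and push it home

### The job

The blue slide box stands on its long narrow side in the sorting tray, its white label facing the robot. Without gripping or lifting it, push it over with the fingers so that it lies flat with the label up, then push it along the tray until its whole leading edge is flush against the metal rail at the back. Leave the grey box standing and everything else where it is.

Things in the scene. Friction and masses are not known exactly. Their poses are not given: they have to be found in the camera images.
- tray: dark grey sorting tray fixed to the bench, a flat board 300 (x) x 560 (y) mm, upper face 10 mm above the bench. Origin: centre of its underside, at bench height. Its x points away from the robot (turned up to 0.22 rad). The two slide boxes stand near its front edge, one left and one right, in either order.
- rail (a point): middle of the near face's foot of the straight aluminium rail along the tray's far edge, at (135, 0, 10) mm of the tray. The rail is as long as the tray, 15 mm thick, its top 40 mm above the bench, its near face square to the tray's x
- blue_box: closed blue plastic box for microscope slides, 35 x 140 x 85 mm along its x, y, z, about 0.2 kg, standing on a long narrow side (35 x 140) on the tray. Origin: centre of the face it stands on at the start; then z is up and x away from the robot (within 0.3 rad of the tray's x). Its big -x face, towards the robot, is the lid, with a white paper label. 
- blue_box_mid (a point): middle of the blue box, at (0, 0, 42.5) mm of its frame. Pushed along its +x on the label face, 60 to 65 mm above the tray, the box tips about its far lower edge; leaning beyond 0.4 rad it falls by itself and lies 35 mm high, label up, its z axis towards the rail, its former underside facing the robot, about 50 to 140 mm short of the rail. It slides at 1 to 4 N.
- blue_box_top_left (a point): left end of the blue box's top face, at (0, 70, 85) mm of its frame; once the box lies down this face is the leading one, which goes against the rail
- blue_box_top_right (a point): right end of the same face, at (0, -70, 85) mm of the blue box's frame
- grey_box: closed light grey plastic box for microscope slides, 35 x 140 x 85 mm along its x, y, z, about 0.2 kg, standing on a long narrow side (35 x 140) on the tray. Origin: centre of the face it stands on at the start; then z is up and x away from the robot (within 0.3 rad of the tray's x). Its big -x face, towards the robot, is the lid, with a white paper label. It must stay as it is.
- dropper: amber dropper bottle with a black cap, 26 mm across, 62 mm high, standing on the tray between the two boxes near the front; origin: centre of its underside
- beaker: empty glass beaker, 66 mm across, 90 mm high, on the bench left of the tray; origin: centre of its underside
- reagent: white reagent bottle with a red cap, 60 mm across, 150 mm high, on the bench right of the tray; origin: centre of its underside
- dish: clear flat culture dish, 94 mm across, 17 mm high, on the bench left of the tray; origin: centre of its underside
- mailer: white slide mailer with a green cap, 82 x 30 x 22 mm, lying on the bench right of the tray; origin: centre of its underside, x along its length
Not all that is in view belongs to the job. Of the things that look like the dish, take the one that is nearest to the robot's base at the start. Of the things that look like the blue_box, the middle-sized one is meant.

How it is judged:
By the outcome, as a careful person would: the job done as asked, in the order asked, and still so for the second after the job is handed in, with the robot touching nothing.
It also fails if it takes over 48 s, if anything falls off the work surface, if the arm or the gripper's body presses on something with over 40 N, if the wrist force passes 120 N, or if a joint passes its speed limit or range.

### The arm

A 6-joint arm with a two-finger parallel gripper is mounted at the origin on the work surface. World frame = base frame: x ahead of the robot, y to its left, z up, the work surface at z = 0. Lengths are in m, angles in degrees, forces in N, time in s.
With the tool pointing down it reaches from about 0.4 to 0.825 m from the base axis. Payload 7 kg.
Tool frame: the origin (TCP) lies midway between the tips of the shut fingers; the grasp point (between the pads) lies 19 mm behind it; z points along the fingers, y is the direction in which the jaws open and shut (so a half turn about z gives the same grasp; the last joint's range is limited). The gripper opens to 88 mm and grips with 3 to 60 N. Pads are 19 mm wide; open, the fingers measure 130 mm over their backs; the gripper's body (78 mm by 193 mm) begins 47 mm behind the grasp point.
Start: joints at [-48.409, 20.546, 0.682, 0, -70.136, -16.507], TCP at [0.286, -0.611, 0.227] pointing down, gripper open.
Joint ranges: [-176.03, 176.03], [-82.01, 121.73], [-58.28, 71.71], [-173.87, 95.51], [-174.79, -0.11], [-173.66, 173.66]. Speed limits (degrees/s): [136.94, 136.94, 172.46, 180, 180, 180].

### API

Orientations are given as [roll, pitch, yaw] about the fixed x, y, z axes, in that order (R = Rz(yaw) Ry(pitch) Rx(roll)).
In Python, from plant import sensors, viewer, r gives the robot as it stands. The module is installed in compiled form; this text tells all that it offers.
- The arm moves only by the shell command python3 -m handwheel 'ROWS' [OPENING] [FORCE]. ROWS is JSON, one flat list of numbers, 6 for each row, row after row: the shift along the world's x, y, z in cm, then the turn, a rotation vector about the world's x, y, z in rad. In form: [tx, ty, tz, wx, wy, wz, tx, ty, tz, wx, wy, wz, ...]. A call has 1 to 8 rows; each row is the pose to reach, as a shift and turn from the pose measured when the call began; what a row does not reach only later rows make up. A row lasts 1/10 s, in which the tool goes at most 50 mm and 8.59 degrees, less where a joint would pass 70% of its speed; a pose out of reach is approached as far as the arm can. A call with a gripper value outside its range is refused whole. OPENING is the closure in counts, from 0 (fully open) to 255 (shut), set as the call begins (- or left out, the last holds). The fingers move at their own pace and stop on an object; FORCE is the grip in N (left out, the last holds). Time passes only in rows, so rows that repeat a pose let the fingers close. It gives the time, the measured TCP pose, the force and the opening at its end, in the units of the state.
- sensors.get_state(): the state, without advancing time (a new reading comes with each control period).
- viewer.capture(name): name is "scene" or "top" or "wrist"; returns a dict with "img" (420x560x3 uint8, red, green, blue), "camera_matrix" (3x3 intrinsics, pixels), "camera_from_world" (4x4, takes a point from world to camera coordinates); the wrist camera has in their place "mount" (4x4, takes a point from camera to tool coordinates, whose origin is the TCP and whose axes are the flange's). Camera axes: x right, y down, z forward; pixel columns grow to the right and rows downward; lengths in m; the calibration is good to about 2 mm. A picture is of the moment at which its call begins: read the wrist's pose just before it. There is no depth.
- r.close_job(): hands the job in, once; it reports no verdict.
The state is a dict: "time_s": time; "joints": joint angles; "qd": joint speeds; "joint_torque": joint torques, N m; "tcp_pos": TCP position; "eef_rot": TCP orientation; "contact_force": force on the tool from outside, world axes, zero at the start; "moment": the same for the moment, N m; "gripper_width": finger opening in m.
Only numpy, scipy, OpenCV 4.12 (cv2) and the standard library are available. Lean on these libraries where they do the work, as an engineer would, in place of code of your own. Each camera call takes 0.05 s, during which the arm holds its last target.

## Working session

There is one attempt and no reset: what is moved stays moved. The work goes in short steps, Python scripts to look and compute and a shell command to move; the robot and the scene stay as the last step left them, time stands still between calls to the robot, and variables do not carry over. Pictures are saved under pics/ and viewed, and the job is handed in when it is done.

```bash
mkdir -p pics; cat > h.py <<'E'
import cv2,numpy as np
from plant import sensors,viewer,r
def snap(n,f):
    s=sensors.get_state(); c=viewer.capture(n); cv2.imwrite('pics/'+f,c['img'][:,:,::-1])
    np.savez('pics/'+f+'.npz',**{k:v for k,v in c.items()},pos=s['tcp_pos'],rot=s['eef_rot']); return c
def load(f): return np.load('pics/'+f+'.npz')
def px2w(c,u,v,z):
    K=c['camera_matrix'];T=c['camera_from_world'];R=T[:3,:3];t=T[:3,3]
    d=R.T@np.linalg.inv(K)@np.array([u,v,1.]);o=-R.T@t
    return o+d*(z-o[2])/d[2]
def w2px(c,p):
    K=c['camera_matrix'];T=c['camera_from_world'];q=K@(T[:3,:3]@np.array(p)+T[:3,3]);return q[:2]/q[2]
E
python3 - <<'E'
from h import *
for n in('scene','top'): snap(n,n+'0.png')
print(sensors.get_state())
E
```

```text
{'time_s': 0.1, 'joints': array([-4.84094915e+01,  2.05850186e+01,  6.40529912e-01, -1.68084603e-02,
       -7.01348436e+01, -1.65055574e+01]), 'qd': array([-0.00651364, -0.11937067,  0.15110916,  0.09766271,  0.00964422,
        0.00492092]), 'joint_torque': array([-1.84001154e-03, -5.84163451e+01,  2.93751776e+01,  7.01568916e+00,
        1.01063331e-02, -7.31916884e-05]), 'tcp_pos': array([ 0.28595865, -0.61097477,  0.22575684]), 'eef_rot': array([ 1.79919447e+02, -7.38993596e-03, -1.54920766e+02]), 'contact_force': array([0.47711601, 0.41565973, 0.349291  ]), 'moment': array([0.04030193, 0.02091504, 0.0479085 ]), 'gripper_width': 0.08747233730647115}
```

View pics/scene0.png

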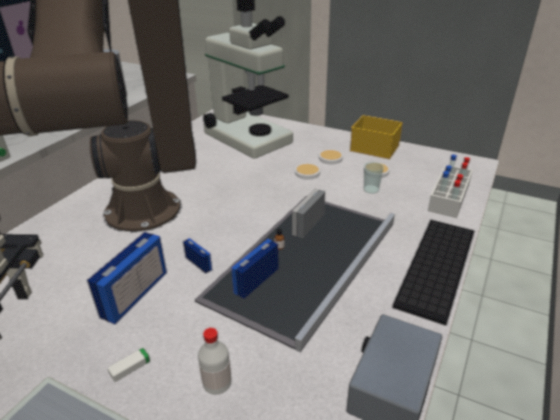

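View pics/top0.png

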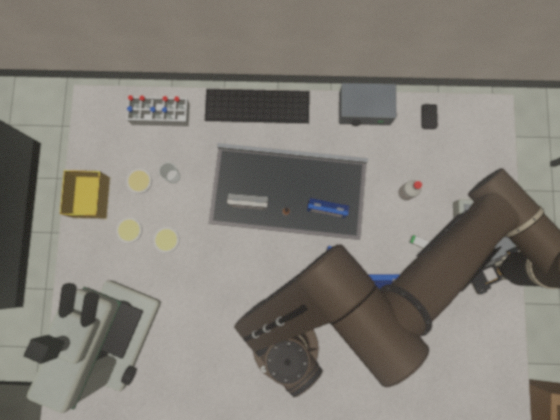

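Candidates for the blue box in the scene picture:
- a large one on the bench at (130,275)
- a small one on the bench at (197,255)
- a middle-sized one standing on the tray at (257,268), which is (328,208) in the top picture

I choose the one on the tray. Next I'll check it close up.

```bash
python3 - <<'E'
from h import *
a=cv2.imread('pics/top0.png')[140:245,205:375]
cv2.imwrite('pics/top0c.png',cv2.resize(a,None,fx=4.7,fy=4.7,interpolation=cv2.INTER_CUBIC))
a=cv2.imread('pics/scene0.png')[180:350,180:400]
cv2.imwrite('pics/sc0c.png',cv2.resize(a,None,fx=3.5,fy=3.5,interpolation=cv2.INTER_CUBIC))
E
```

```text
(no output)
```

View pics/top0c.png

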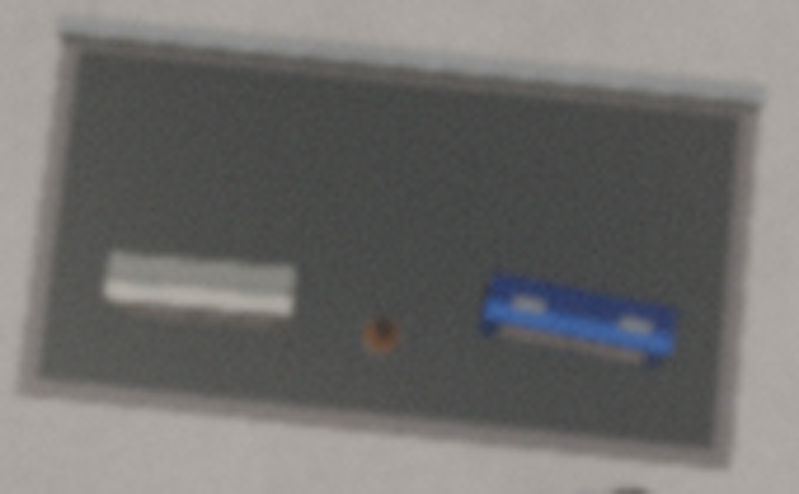

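View pics/sc0c.png

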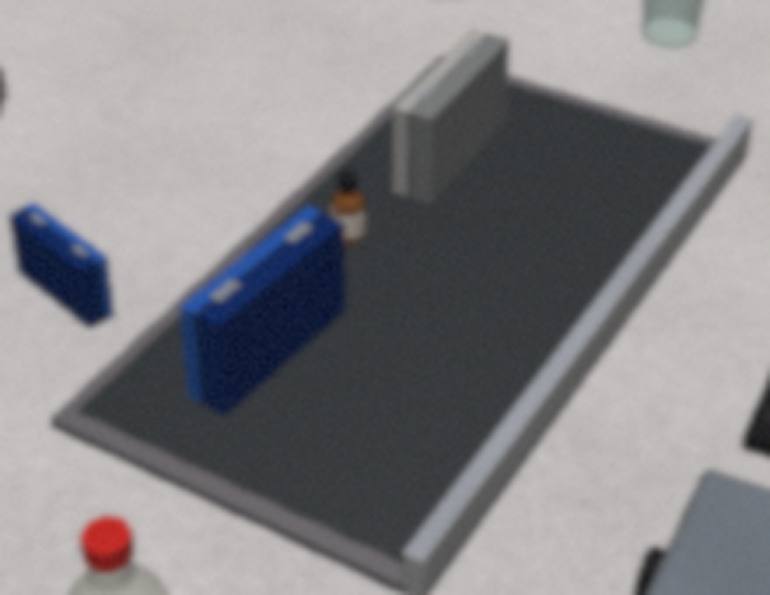

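```bash
python3 - <<'E'
from h import *
c=load('top0.png')
def P(u,v,z): return px2w(c,205+u/4.7,140+v/4.7,z)
print('cam',-c['camera_from_world'][:3,:3].T@c['camera_from_world'][:3,3])
for n,u,v,z in [('FL',20,390,.01),('FR',728,462,.01),('railtopfarL',62,20,.04),('railtopfarR',765,90,.04),('railnearL',62,40,.04),('railnearR',762,106,.04),
 ('bfl',495,277,.095),('bfr',680,306,.095),('bnr',675,332+20,.095),('bnl',483,322,.095),('drop',382,330,.06),
 ('gfl',110,252,.095),('gfr',297,268,.095),('gnr',294,316,.095),('gnl',103,298,.095)]: print(n,np.round(P(u,v,z)*1000))
s=load('scene0.png')
for n,u,v,z in [('b farbotR',222,412,.01),('b nearbotR',187,395,.01),('b topRnear',184,303,.095),('topfarR',205,322,.095),('topfarL',343,235,.095),('topnearL',318,205,.095),('farbotL',343,315,.01)]:
  print(n,np.round(px2w(s,180+u/3.5,180+v/3.5,z)*1000))
E
```

```text
cam [0.24328999 0.03766497 1.61765299]
FL [433. 291.  10.]
FR [ 392. -261.   10.]
railtopfarL [724. 268.  40.]
railtopfarR [ 681. -284.   40.]
railnearL [707. 267.  40.]
railnearR [ 668. -282.   40.]
bfl [517. -72.  95.]
bfr [ 499. -210.   95.]
bnr [ 464. -206.   95.]
bnl [483. -64.  95.]
drop [480.  10.  60.]
gfl [528. 215.  95.]
gfr [520.  75.  95.]
gnr [484.  76.  95.]
gnl [493. 219.  95.]
b farbotR [ 496. -208.   10.]
b nearbotR [ 465. -204.   10.]
b topRnear [ 469. -203.   95.]
topfarR [ 491. -213.   95.]
topfarL [530. -89.  95.]
topnearL [498. -66.  95.]
farbotL [524. -79.  10.]
```

Checked: the tray box is the middle-sized blue one, with its label facing the robot. Its top centre is at about (491,-138) mm with yaw about -7.5°. The tray yaw is about -4.2°, and the rail face is near x = 680 mm at the box's y. I'll move there with the gripper open, so both fingers push at once.

```bash
python3 -m handwheel '[1,3,0,0,0,-0.05, 2.2,7,0,0,0,-0.15, 3.6,11.5,0,0,0,-0.25, 5,16,0,0,0,-0.35, 6.5,20.5,0,0,0,-0.45, 8,25,0,0,0,-0.52, 9.5,29.5,0,0,0,-0.569, 10.5,33,0,0,0,-0.569]' 0
```

```text
time_s: 0.9
tcp_pos: [0.3911, -0.2787, 0.2256]
eef_rot: [179.9, -0.0, 172.4]
contact_force: [-0.1, -0.0, 0.3]
gripper_width: 0.0877
```

```bash
python3 -m handwheel '[1.3,4,0,0,0,0, 2.7,8,0,0,0,0, 3.9,12,0,0,0,0, 4.4,14,0,0,0,0, 4.4,14.7,-2,0,0,0, 4.4,14.8,-4,0,0,0, 4.4,14.8,-4,0,0,0]' && python3 - <<'E'
from h import *
for n in('scene','top','wrist'): snap(n,n+'1.png')
a=cv2.imread('pics/top1.png')[140:245,205:375]
a=cv2.resize(a,None,fx=4.7,fy=4.7,interpolation=cv2.INTER_CUBIC)
cv2.imwrite('pics/top1c.png',a)
print(load('wrist1.png')['mount'],load('wrist1.png')['pos'])
E
```

```text
time_s: 1.6
tcp_pos: [0.4333, -0.1302, 0.1834]
eef_rot: [179.9, -0.3, 172.4]
contact_force: [0.6, -0.4, -0.2]
gripper_width: 0.0874
[[-4.48972520e-04 -9.52687915e-01 -3.03949890e-01  8.28093890e-02]
 [ 9.99999524e-01 -1.64380096e-04 -9.61899920e-04  8.22930654e-04]
 [ 8.66427117e-04 -3.03950177e-01  9.52687535e-01 -1.57875893e-01]
 [ 0.00000000e+00  0.00000000e+00  0.00000000e+00  1.00000000e+00]] [ 0.43506606 -0.13086751  0.18586895]
```

View pics/scene1.png

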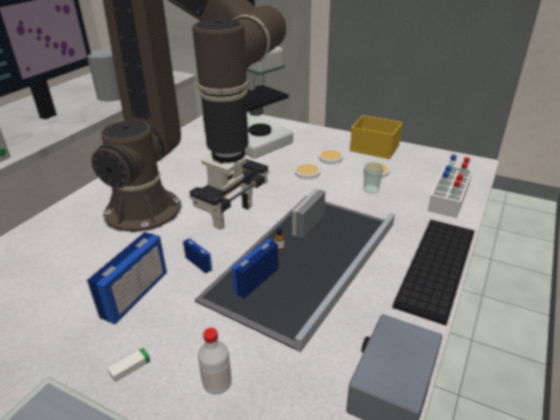

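View pics/wrist1.png

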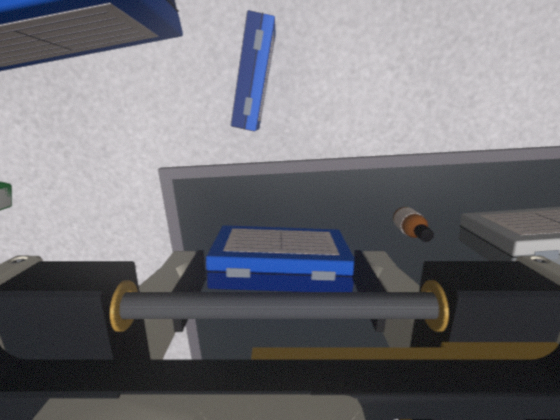

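View pics/top1c.png

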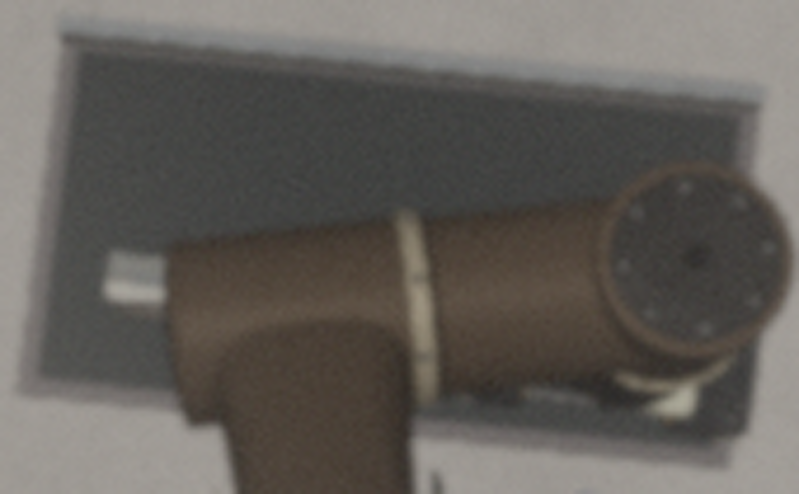

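The wrist view shows the box label face centred between the fingers. Its top near edge runs from (208,270) to (352,272), parallel to the jaws. I'll check the face position with those pixels.

```bash
python3 - <<'E'
from h import *
from scipy.spatial.transform import Rotation as Ro
a=cv2.imread('pics/wrist1.png')[210:310,180:380]
cv2.imwrite('pics/w1c.png',cv2.resize(a,None,fx=4,fy=4,interpolation=cv2.INTER_CUBIC))
c=load('wrist1.png');T=np.eye(4);T[:3,:3]=Ro.from_euler('xyz',c['rot'],degrees=True).as_matrix();T[:3,3]=c['pos'];T=T@c['mount']
print(list(c.keys()))
d={'camera_matrix':c['camera_matrix'],'camera_from_world':np.linalg.inv(T)}
for u,v,z in[(208,270,.095),(352,272,.095),(208,288,.095),(352,290,.095),(213,250,.095),(218,229,.01),(345,231,.01),(415,233,.07)]:print(u,v,np.round(px2w(d,u,v,z)*1000))
E
```

```text
['img', 'camera_matrix', 'mount', 'pos', 'rot']
208 270 [ 479. -203.   95.]
352 272 [499. -69.  95.]
208 288 [ 498. -207.   95.]
352 290 [518. -71.  95.]
213 250 [ 459. -194.   95.]
218 229 [ 469. -208.   10.]
345 231 [492. -58.  10.]
415 233 [478.  -0.  70.]
```

View pics/w1c.png

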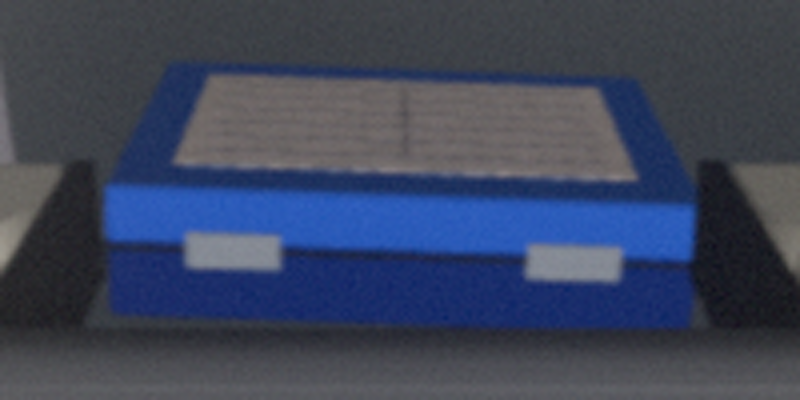

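```bash
python3 -m handwheel '[0,0,-3,0,0,0, 0,0,-6.5,0,0,-0.01, 0,-0.2,-9.5,0,0,-0.015, 0,-0.3,-11,0,0,-0.015, 0,-0.3,-11.4,0,0,-0.015, 0,-0.3,-11.4,0,0,-0.015]'; python3 - <<'E'
from h import *
c=snap('scene','scene2.png')
a=c['img'][170:300,170:330,::-1]
cv2.imwrite('pics/s2c.png',cv2.resize(a,None,fx=4.5,fy=4.5,interpolation=cv2.INTER_CUBIC))
E
```

```text
time_s: 2.35
tcp_pos: [0.436, -0.1343, 0.0729]
eef_rot: [179.9, 0.0, 171.5]
contact_force: [-0.1, 0.3, 0.3]
gripper_width: 0.0878
```

View pics/s2c.png

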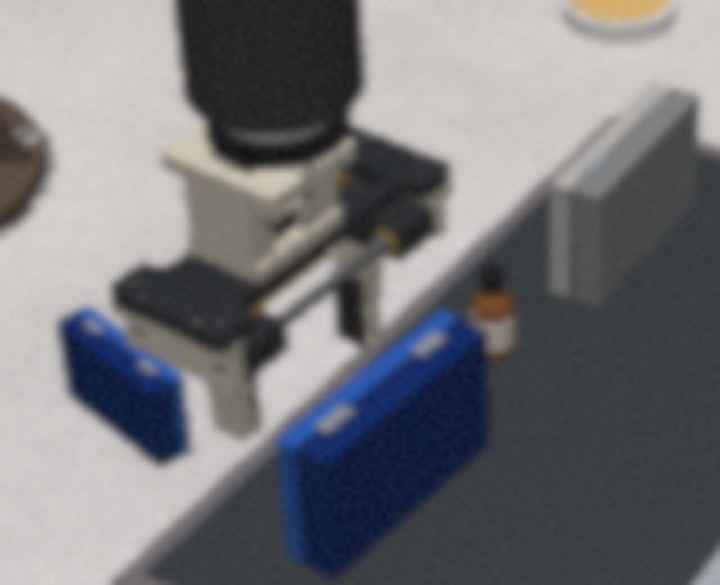

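Clear of the box and level with it, with tips at z≈73 mm (63 mm above the tray). Now I'll push along the box's +x.

```bash
python3 -m handwheel '[0.8,-0.1,-0.1,0,0,0, 1.6,-0.2,-0.1,0,0,0, 2.2,-0.3,-0.1,0,0,0, 2.7,-0.4,-0.1,0,0,0, 3.2,-0.45,-0.1,0,0,0, 3.6,-0.5,-0.1,0,0,0, 4.0,-0.55,-0.1,0,0,0]'; python3 - <<'E'
from h import *
c=snap('scene','scene3.png')
a=c['img'][170:300,170:330,::-1]
cv2.imwrite('pics/s3c.png',cv2.resize(a,None,fx=4.5,fy=4.5,interpolation=cv2.INTER_CUBIC))
E
```

```text
time_s: 3.1
tcp_pos: [0.4766, -0.1397, 0.0723]
eef_rot: [179.9, 0.1, 171.5]
contact_force: [-1.0, 1.8, 1.3]
gripper_width: 0.088
```

View pics/s3c.png

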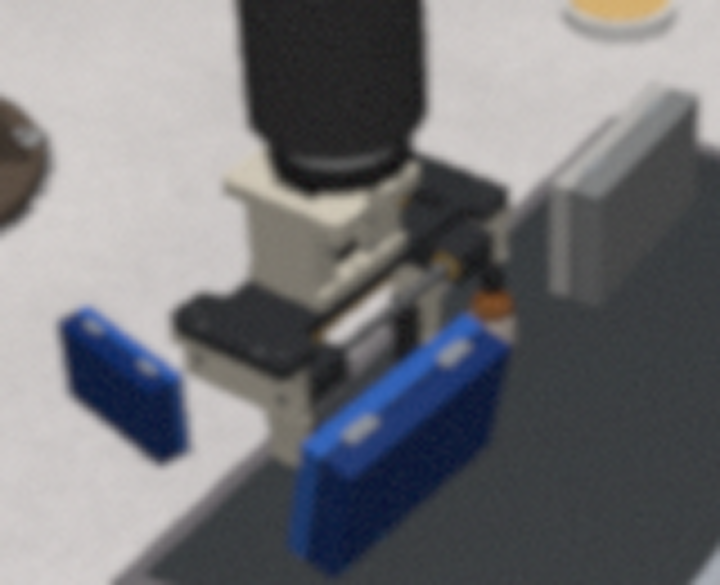

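The box is tipping (about 0.15 rad) with its foot still in place. I'll carry on until it falls.

```bash
python3 -m handwheel '[0.5,-0.07,0,0,0,0, 0.9,-0.13,0,0,0,0, 1.3,-0.2,0,0,0,0, 1.7,-0.25,0,0,0,0, 2.1,-0.3,0,0,0,0, 2.4,-0.35,0,0,0,0, 2.4,-0.35,0,0,0,0, 2.4,-0.35,0,0,0,0]'; python3 - <<'E'
from h import *
c=snap('scene','scene4.png')
a=c['img'][190:350,180:400,::-1]
cv2.imwrite('pics/s4c.png',cv2.resize(a,None,fx=3.5,fy=3.5,interpolation=cv2.INTER_CUBIC))
E
```

```text
time_s: 3.95
tcp_pos: [0.5013, -0.1433, 0.0723]
eef_rot: [179.9, 0.1, 171.6]
contact_force: [-0.6, 0.0, -0.2]
gripper_width: 0.0879
```

View pics/s4c.png

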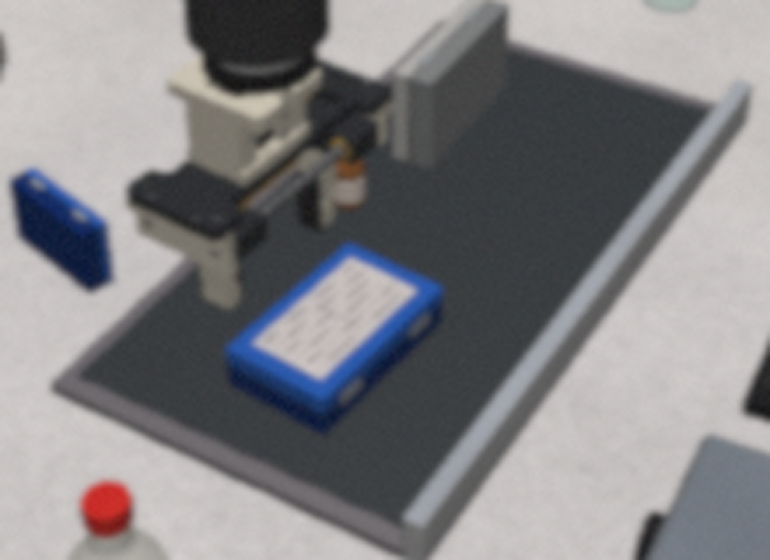

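The box lies flat with the label up. Now to measure where it is.

```bash
python3 - <<'E'
from h import *
s=load('scene4.png')
for n,u,v,z in [('backR',228,352,.045),('backL',350,245,.045),('frontL',442,290,.045),('frontR',322,398,.045),('railL',735,92,.04),('railR',407,522,.04)]:
  print(n,np.round(px2w(s,180+u/3.5,190+v/3.5,z)*1000))
snap('top','top4.png');snap('wrist','wrist4.png')
a=cv2.imread('pics/top4.png')[140:245,205:375]
cv2.imwrite('pics/top4c.png',cv2.resize(a,None,fx=4.7,fy=4.7,interpolation=cv2.INTER_CUBIC))
E
```

```text
backR [ 508. -215.   45.]
backL [529. -78.  45.]
frontL [611. -93.  45.]
frontR [ 585. -225.   45.]
railL [723. 248.  40.]
railR [ 679. -290.   40.]
```

View pics/top4c.png

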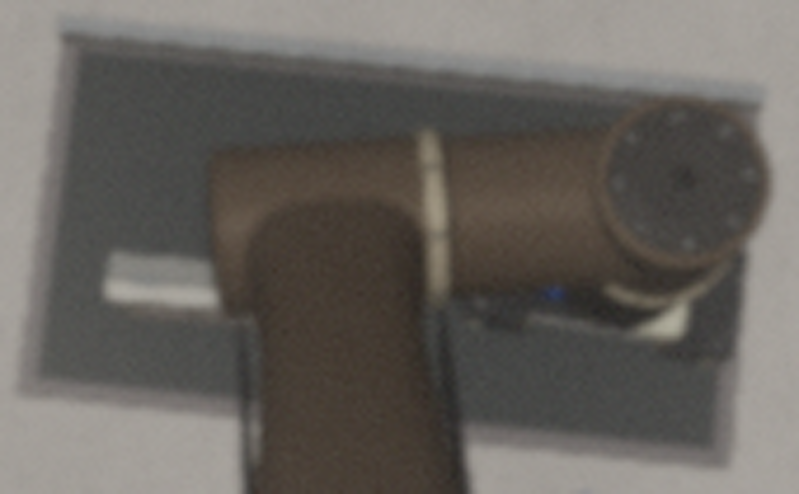

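View pics/wrist4.png

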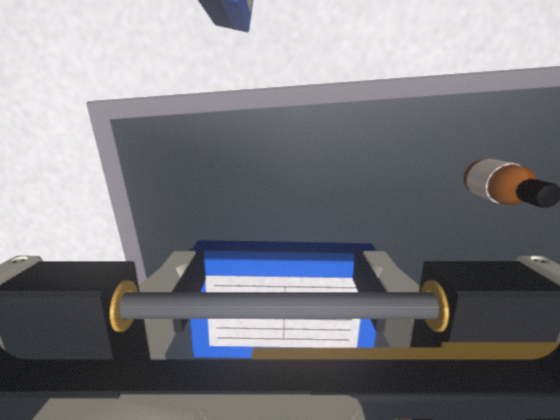

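```bash
python3 -m handwheel '[-1.5,0.2,0,0,0,0, -2.8,0.4,0,0,0,0, -3,0.4,-2,0,0,0, -3,0.4,-4,0,0,0, -3,0.4,-4.6,0,0,0, -3,0.4,-4.7,0,0,0, -3,0.4,-4.7,0,0,0]'; python3 - <<'E'
from h import *
c=snap('scene','scene5.png');snap('wrist','wrist5.png')
a=c['img'][190:350,180:400,::-1]
cv2.imwrite('pics/s5c.png',cv2.resize(a,None,fx=3.5,fy=3.5,interpolation=cv2.INTER_CUBIC))
E
```

```text
time_s: 4.8
tcp_pos: [0.4715, -0.1392, 0.0258]
eef_rot: [179.9, 0.1, 171.6]
contact_force: [0.4, -0.5, 1.0]
gripper_width: 0.0876
```

View pics/s5c.png

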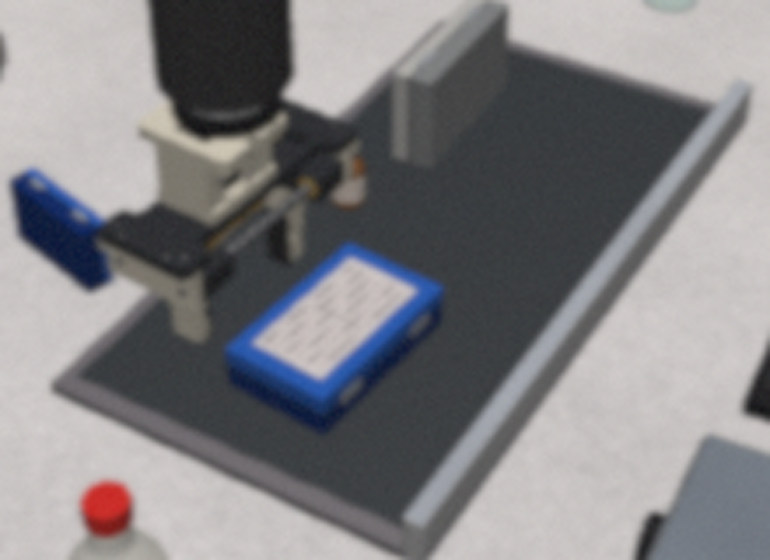

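View pics/wrist5.png

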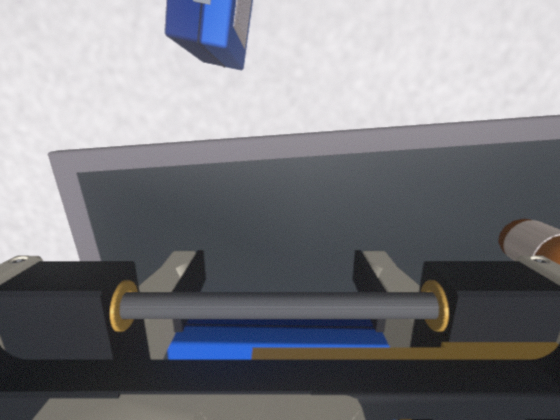

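```bash
python3 -m handwheel '[1.5,-0.15,0,0,0,0, 2.8,-0.3,0,0,0,0, 3.6,-0.4,0,0,0,0.01, 4.4,-0.5,0,0,0,0.03, 5.2,-0.58,0,0,0,0.045, 6,-0.65,0,0,0,0.06, 6.7,-0.7,0,0,0,0.075, 7.4,-0.75,0,0,0,0.075]'; python3 -m handwheel '[0.8,-0.06,0,0,0,0, 1.6,-0.12,0,0,0,0, 2.2,-0.17,0,0,0,0, 2.6,-0.2,0,0,0,0, 2.6,-0.2,0,0,0,0]';python3 - <<'E'
from h import *
c=snap('scene','scene6.png')
a=c['img'][190:350,180:400,::-1]
cv2.imwrite('pics/s6c.png',cv2.resize(a,None,fx=3.5,fy=3.5,interpolation=cv2.INTER_CUBIC))
E
```

```text
time_s: 5.7
tcp_pos: [0.5463, -0.1467, 0.026]
eef_rot: [179.9, 0.2, 175.9]
contact_force: [-2.4, 0.2, 0.1]
gripper_width: 0.0877
time_s: 6.2
tcp_pos: [0.5733, -0.1487, 0.026]
eef_rot: [179.9, 0.2, 175.9]
contact_force: [-0.4, -0.4, 0.2]
gripper_width: 0.0879
```

View pics/s6c.png

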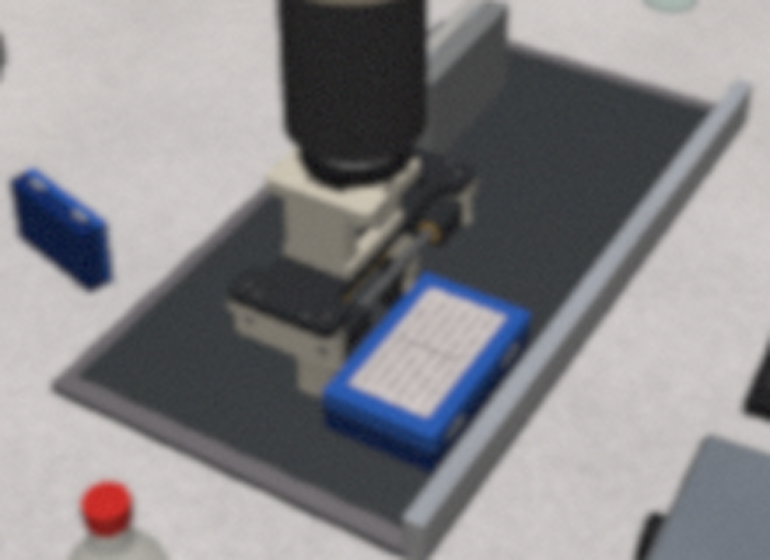

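```bash
python3 -m handwheel '[0.3,-0.02,0,0,0,0, 0.6,-0.05,0,0,0,0, 0.9,-0.07,0,0,0,0, 1.1,-0.08,0,0,0,0, 1.2,-0.09,0,0,0,0]'; python3 -m handwheel '[0.2,-0.01,0,0,0,0, 0.4,-0.02,0,0,0,0, 0.4,-0.02,0,0,0,0]'; python3 - <<'E'
from h import *
c=snap('scene','scene7.png')
a=c['img'][240:350,260:380,::-1]
cv2.imwrite('pics/s7c.png',cv2.resize(a,None,fx=5,fy=5,interpolation=cv2.INTER_CUBIC))
E
```

```text
time_s: 6.75
tcp_pos: [0.5851, -0.1496, 0.0261]
eef_rot: [179.9, 0.2, 175.9]
contact_force: [-3.8, 1.2, 2.5]
gripper_width: 0.0879
time_s: 7.05
tcp_pos: [0.5867, -0.1498, 0.0257]
eef_rot: [179.9, -0.0, 175.9]
contact_force: [-9.6, 1.2, 5.8]
gripper_width: 0.0875
```

View pics/s7c.png

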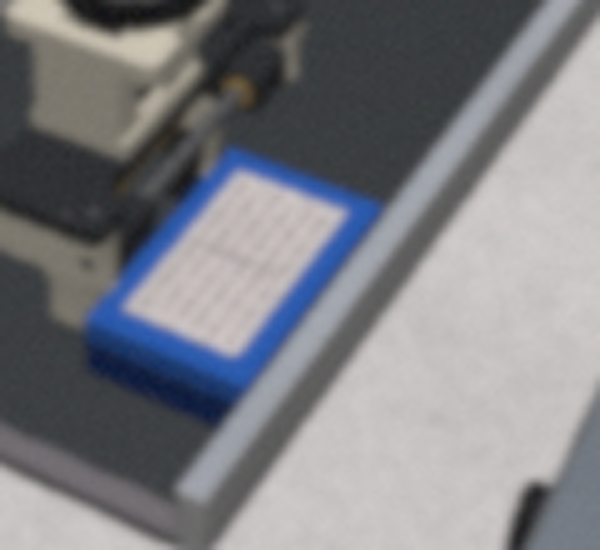

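The rail has been reached (9.6 N). I'll press a little more, then retreat, shut the fingers and press at the middle so the rail squares the box.

```bash
python3 -m handwheel '[0.3,-0.02,0,0,0,0, 0.4,-0.03,0,0,0,0, 0.4,-0.03,0,0,0,0]'; python3 -m handwheel '[-1,0.07,0,0,0,0, -2,0.15,0,0,0,0, -2.5,0.2,0,0,0,0, -2.5,0.2,0,0,0,0, -2.5,0.2,0,0,0,0, -2.5,0.2,0,0,0,0, -2.5,0.2,0,0,0,0, -2.5,0.2,0,0,0,0]' 255 20; python3 - <<'E'
from h import *
c=snap('scene','scene8.png');snap('wrist','wrist8.png')
a=c['img'][240:350,260:380,::-1]
cv2.imwrite('pics/s8c.png',cv2.resize(a,None,fx=5,fy=5,interpolation=cv2.INTER_CUBIC))
E
```

```text
time_s: 7.4
tcp_pos: [0.5866, -0.15, 0.0252]
eef_rot: [179.9, -0.4, 175.8]
contact_force: [-14.1, 4.2, 10.7]
gripper_width: 0.0878
time_s: 8.2
tcp_pos: [0.5618, -0.148, 0.0251]
eef_rot: [179.9, -0.4, 175.8]
contact_force: [-0.5, 0.5, 0.0]
gripper_width: 0.0292
```

View pics/s8c.png

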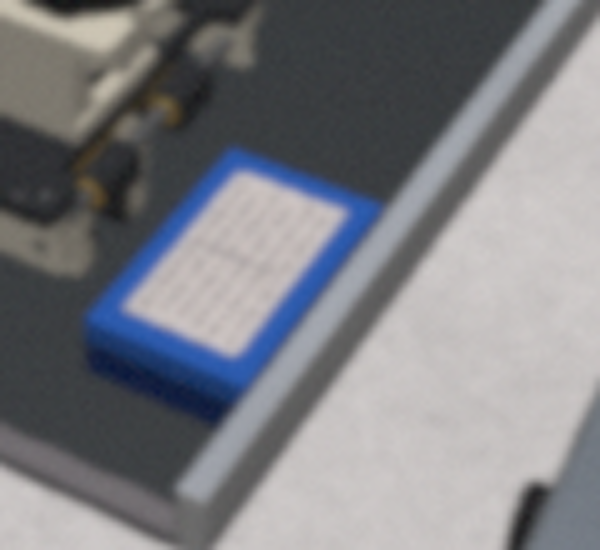

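View pics/wrist8.png

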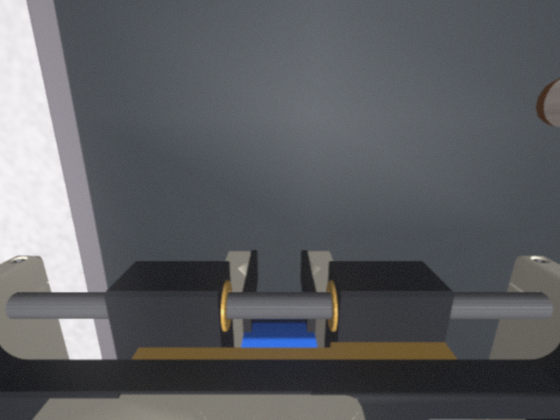

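```bash
python3 - <<'E'
from h import *
s=load('scene8.png')
for n,u,v,z in [('backR',88,320,.045),('backL',235,150,.045),('frontL',382,205,.045),('frontR',240,388,.045)]:
  print(n,np.round(px2w(s,260+u/5,240+v/5,z)*1000))
E
```

```text
backR [ 597. -220.   45.]
backL [608. -82.  45.]
frontL [689. -87.  45.]
frontR [ 677. -227.   45.]
```

```bash
python3 -m handwheel '[0.8,-0.08,0.1,0,0,0, 1.6,-0.16,0.1,0,0,0, 2.1,-0.2,0.1,0,0,0, 2.5,-0.25,0.1,0,0,0, 2.9,-0.25,0.1,0,0,0, 3.1,-0.25,0.1,0,0,0, 3.1,-0.25,0.1,0,0,0]'
```

```text
time_s: 9.0
tcp_pos: [0.5865, -0.1506, 0.025]
eef_rot: [179.9, -1.1, 175.7]
contact_force: [-17.2, 3.4, 11.9]
gripper_width: 0.0007
```

Pressed at the middle with 17 N and nothing moved further. Next I'll back off, raise the arm and move it aside to check.

```bash
python3 -m handwheel '[-1.2,0.1,0,0,0,0, -2.5,0.2,0,0,0,0, -4,0.3,0.5,0,0,0, -5,0.3,4,0,0,0, -5,0.3,8.5,0,0,0, -5,0.3,13,0,0,0, -5,0,18,0,0,0, -5,0,21,0,0,0]'; python3 -m handwheel '[-1,-4,0,0,0,0, -2,-9,0,0,0,0, -4,-14,0,0,0,0, -6,-19,0,0,0,0, -8,-24,0,0,0,0, -10,-28,0,0,0,0, -12,-32,0,0,0,0, -12,-32,0,0,0,0]'; python3 - <<'E'
from h import *
c=snap('scene','scene9.png');d=snap('top','top9.png')
a=c['img'][180:350,180:400,::-1]
cv2.imwrite('pics/s9c.png',cv2.resize(a,None,fx=3.5,fy=3.5,interpolation=cv2.INTER_CUBIC))
a=d['img'][140:245,205:375,::-1]
cv2.imwrite('pics/t9c.png',cv2.resize(a,None,fx=4.7,fy=4.7,interpolation=cv2.INTER_CUBIC))
E
```

```text
time_s: 9.8
tcp_pos: [0.5372, -0.1509, 0.2399]
eef_rot: [179.9, -0.8, 175.8]
contact_force: [1.0, 0.0, 0.5]
gripper_width: 0.0004
time_s: 10.6
tcp_pos: [0.4138, -0.4748, 0.2398]
eef_rot: [180.0, -0.8, 175.5]
contact_force: [0.3, 0.5, -0.1]
gripper_width: 0.0006
```

View pics/s9c.png

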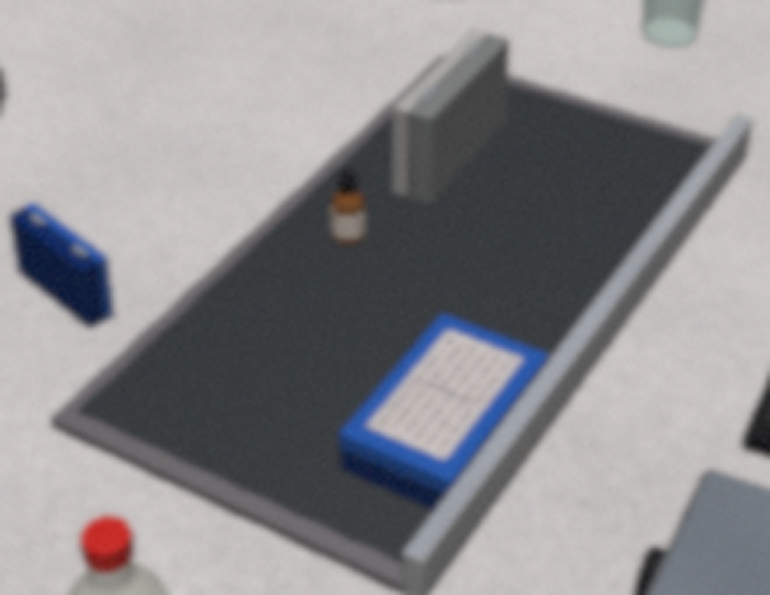

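View pics/t9c.png

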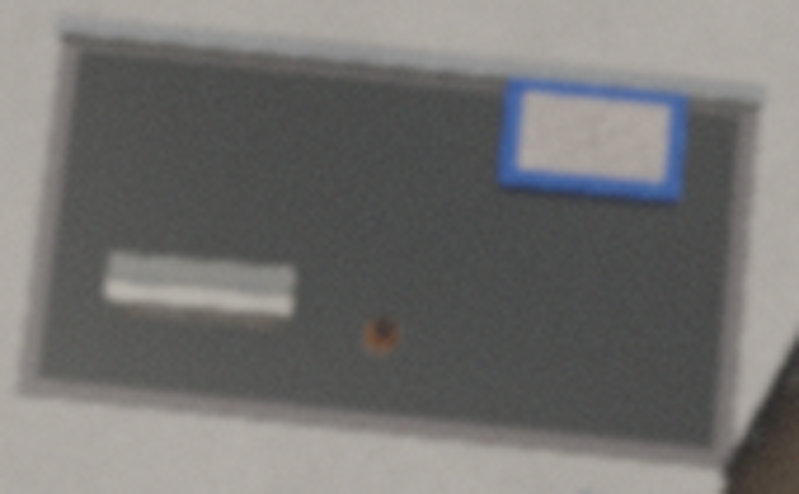

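View pics/scene9.png

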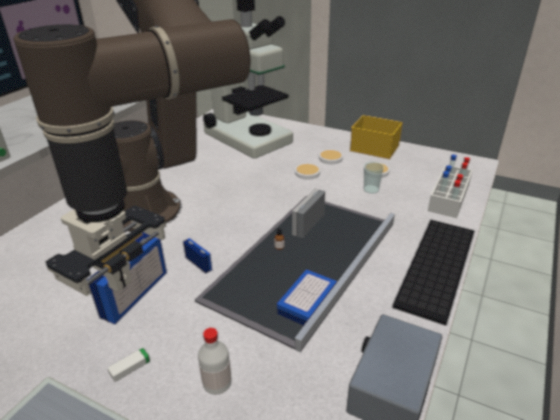

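The top view shows the box edge from (512,80) to (688,97) in the enlarged crop, along the rail with no dark gap. The scene view agrees. The grey box and dropper are at the same pixels as before, and the arm is touching nothing.

```bash
python3 -c "
from plant import r
print(r.close_job())"
```

```text
the job is handed in; nothing more can be done
None
```

The blue box now lies flat, label up, with its leading edge against the rail. I handed the job in at about 10.7 s, well under the 48 s limit.

- **What I did:** I tipped the box with the open fingers about 63 mm above the tray, and it fell by itself. I pushed it along the tray while turning it about 4° to match the rail. I then pressed it against the rail, first with both fingers (about 14 N) and then with the shut fingers at its middle (about 17 N). It was never gripped or lifted.
- **Last checks:** Both camera views show the leading edge along the rail with no visible gap. My corner estimate put the box within about half a degree of the rail, which is as fine as these pictures allow. The grey box still stands, and it and the dropper are at the same pixels as at the start. Nothing else in the last scene picture looked moved. The arm stood clear, with contact force near zero.
- **Failed or disagreeing checks:** None failed. An early scene-camera estimate gave the standing box's yaw as −12°, against −7.5° from the top camera. The wrist view supported the smaller angle, so I used that.

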